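# Load an embossing die into the die warmer through its sprung flap

### The job

Take the brass-faced embossing die from the rack and load it into the green die warmer: push it lengthwise in through the sprung flap with its engraved brass face up and its plain aluminium back on the plate, so that the die itself holds the flap open, and send it all the way down to the stop so that the flap shuts behind it. Leave the other dies and the tools on the bench where they are.

Things in the scene. Friction and masses are not known exactly. Their poses are not given: they have to be found in the camera images.
- die_center (a point): Centre of the die to load (loose, about 0.5 kg): a slab 150 mm long, 60 wide, 14 thick; brass face engraved with a rosette, plain aluminium back. Its x axis points out of the engraved face, y across the width, z along the length (up as it stands). Starts on end in a rack slot. Either end may go in first; both ends are bare for 27 mm, the place to grip, across the thickness.
- die_face (a point): Point in the middle of the engraved brass face of that die, 7 mm from its centre; same axes.
- rack: Fixed dark wooden rack, 105 mm (x) by 232 (y), 50 high; origin at the centre of its underside, z up. Three slots at y = -64, 0 and +64 mm, each 17 mm wide in y and 64 long in x, floors 10 mm above the bench: the dies stand 110 mm proud of its top, faces looking along the rack's y. Which die is in which slot varies.
- warmer: Fixed green sheet-metal die warmer: a console 218 mm deep (x), 200 wide (y), 259 high, with a sloping loading panel on the robot's side and an open pick-up window on the far side. Origin: centre of its underside, z up, x away from the loading side.
- chute: Frame of the sloping plate in the warmer. Origin: middle of the port's lower edge, on the loading panel's outer surface, level with the plate's top. x: inwards, the way the die slides, 50 degrees below level and away from the robot. y: level, across the port. z: square out of the plate, up and away from the robot.
- port (a point): Centre of the port in the loading panel (chute frame x = 0, z = 20 mm): an opening 40 mm high (z 0 to 40) and 78 mm wide. The panel round it is flat and square to the chute's x, from z = -75 to +115 mm and 100 mm to each side. Once the die is in the port there is no room for a finger under it.
- stop (a point): Middle of the end stop's face, on the plate, 190 mm down the chute from the panel. Side guides 18 mm high narrow from 78 mm apart at the port to 70 mm from x = 50 mm on. A die fully home lies flat on the plate (z = 0) with its centre at x = 115, z = 7 mm in the chute frame and its trailing end 40 mm inside the panel.
- flap (a joint): Sprung steel flap closing the port, 38 mm high, 75 wide, hinged at the port's upper edge. 0 is shut; grows as it swings inwards, to 1.4 rad. It gives at about 2 N, then presses 5 to 8 N on a die under it (0.8 rad), usually enough to hold a die that is let go; once off it, the die slides on by itself. It can shut only when the die's trailing end is 33 mm or more past the panel.
- die_black_center (a point): Centre of another die of the same size, with a black face; to be left standing in the rack.
- die_zinc_center (a point): Centre of another die of the same size, with a grey zinc face; to be left standing in the rack.
- shears: Leather shears with black handles, lying on the cutting board, 200 mm long; origin at the pivot, underside. Leave alone.
- mallet: Mallet with a pale 75 mm head and a 160 mm handle, lying down; origin under its middle. Leave alone.
- thread_cone: Cone of black thread, 82 mm across, 135 mm high, standing; origin under its centre. Leave alone.
- dye_bottle: Brown dye bottle, 60 mm across, 150 mm high, standing; origin under its centre. Leave alone.
- gauge: Wooden marking gauge, beam 170 mm long, 64 mm high, lying; origin under its middle. Leave alone.
- awl: Awl with a pale wooden handle, 150 mm long, lying; origin under its middle. Leave alone.
Mind the look-alikes: they are no part of the job. Leave any orange or purple look-alike of the part that bears die_center alone.

How it is judged (in metres and radians):
On the way:
1. the die, brass face up, reaches in through the port by at least 45 mm and holds the flap open (value of joint flap above 0.4 rad and x of die_center in the frame of chute above -0.03 m and z of die_center in the frame of chute between 0 and 0.035 m and angle between die_center's own x axis and vertical below 1.25 rad), for 0.2 s.
At the end, for the whole second after the job is handed in: The die lies on the warmer's plate, brass face up, its leading end within 6 mm of the stop, and stays there; the flap is shut behind it (under 0.08 rad) (x of die_center in the frame of chute between 0.109 and 0.12 m and y of die_center in the frame of chute between -0.008 and 0.008 m and z of die_face in the frame of chute between 0.0105 and 0.018 m and angle between die_center's own x axis and vertical below 1.08 rad and value of joint flap below 0.08 rad); the robot touches nothing.
It fails at once if another die is shifted by more than 30 mm (distance of any of die_black_center, die_zinc_center from where it was at the start of the episode above 0.03 m).
It fails at once if a tool, the thread cone or the dye bottle on the bench is shifted by more than 30 mm (distance of any of shears, mallet, thread_cone, dye_bottle, gauge, awl from where it was at the start of the episode above 0.03 m).
It also fails if it takes over 48 s, if anything falls off the work surface, if the arm or the gripper's body presses on something with over 40 N, if the wrist force passes 120 N, or if a joint passes its speed limit or range.

### The arm

A 6-joint arm with a two-finger parallel gripper is mounted at the origin on the work surface. World frame = base frame: x ahead of the robot, y to its left, z up, the work surface at z = 0. Lengths are in mm, angles in rad, forces in N, time in s.
With the tool pointing down it reaches from about 350 to 775 mm from the base axis. Payload 7.3 kg.
Tool frame: the origin (TCP) lies between the finger pads; the fingertips stand 22 mm ahead of it and the grasp point (between the pads) lies 3 mm ahead of it; z points along the fingers, x is the direction in which the jaws open and shut, and the axes are right-handed (so a half turn about z gives the same grasp; the last joint's range is limited). The gripper opens to 92 mm and grips with 3 to 60 N. Pads are 19 mm wide; open, the fingers measure 130 mm over their backs; the gripper's body (75 mm by 190 mm) begins 47 mm behind the grasp point.
Start: joints at [1.089, 0.342, 1.524, -0, 1.275, -0.146], TCP at [172.986, 495.7, 248.741] pointing down, gripper open.
Joint ranges: [-2.53, 2.53], [-0.77, 2.02], [0.04, 2.7], [-1, 4.14], [0.28, 2.66], [-3.11, 3.11]. Speed limits (rad/s): [2.57, 2.57, 3.14, 3.14, 3.14, 3.14].

### API

Orientations are given as [roll, pitch, yaw] about the fixed x, y, z axes, in that order (R = Rz(yaw) Ry(pitch) Rx(roll)).
In Python, from plant import * gives the robot as it stands. The module is installed in compiled form; this text tells all that it offers.
- The arm moves only by the shell command python3 -m handwheel 'ROWS' [OPENING]. ROWS is a JSON object of lists of equal length, an entry for each row: "translation": the shift along the world's x, y, z in units of 15 cm (1.0 is 15 cm), a list of three; "twist": the turn about the world's z in units of 90 degrees (1.0 is 90 degrees). In form: {"translation": [[tx, ty, tz], ...], "twist": [twist, ...]}. A call has exactly 8 rows; each row shifts and turns the pose as measured when the row begins; what a row does not reach is not made up. A row lasts 1/8 s, in which the tool goes at most 62.5 mm and 10.7 degrees, less where a joint would pass 70% of its speed; a pose out of reach is approached as far as the arm can. A call with a number of a shift or a turn outside -1 to 1 is refused whole. A call with a gripper value outside its range is refused whole. OPENING is the closure in counts, from 0 (fully open) to 255 (shut), set as the call begins (- or left out, the last holds). The fingers move at their own pace and stop on an object; the grip force is fixed at half the most. Time passes only in rows, so rows that do not move let the fingers close, or fill a call up. It gives the time, the measured TCP pose, the force and the opening at its end, in the units of the state.
- get_obs(): the state, without advancing time (a new reading comes with each control period).
- capture(name): name is "scene" or "top" or "wrist"; returns a dict with "img" (420x560x3 uint8, red, green, blue), "vertical_fov" (degrees; the focal length in pixels is half the picture's height over the tangent of half this angle, whatever the lens; pixels are square), "cx", "cy" (the principal point, pixels), "world_from_camera" (4x4, takes a point from camera to world coordinates). Camera axes: x right, y up, looking along -z (the intrinsics and any distortion apply to the point x, -y, -z); pixel columns grow to the right and rows downward; lengths in mm; the calibration is good to about 2 mm. A picture is of the moment at which its call begins. There is no depth.
- close_job(): hands the job in, once; it reports no verdict.
Trained networks look in the newest picture that a camera, given by its name, has taken for a name from the list of things; names that differ only in an ending like _2 or _b are one class to them, and where a whole thing is asked for, a point or a joint stands for the part that bears it (a point fixed in the world has none). Each returns a list of dicts, best first, with "score" (0 to 1); they miss things now and then, are a little off and sometimes report something else, mostly with a low value. They report only what shows in the picture. A call takes as long as a camera call. They do not tell look-alikes from the thing itself.
- search_frame(camera, label): "position" ([x, y, z] in mm, in the coordinates of the camera as it stood for that picture, good to about 4 mm: the middle of the surface that is visible of it).
- spot_point(camera, label): "position" ([x, y, z] in mm, in the coordinates of the camera as it stood for that picture, good to about 4 mm: a listed point, or the origin of a listed thing).
The state is a dict: "time": time; "joint_positions": joint angles; "dq": joint speeds; "tau": joint torques, N m; "tool_pos": TCP position; "tcp_rot": TCP orientation; "contact_force": force on the tool from outside, world axes, zero at the start; "moment": the same for the moment, N m; "grip_width": finger opening in mm.
Only numpy, scipy, OpenCV 4.12 (cv2) and the standard library are available. Lean on these libraries where they do the work, as an engineer would, in place of code of your own. Each camera call takes 0.05 s, during which the arm holds its last target.

## Working session

There is one attempt and no reset: what is moved stays moved. The work goes in short steps, Python scripts to look and compute and a shell command to move; the robot and the scene stay as the last step left them, time stands still between calls to the robot, and variables do not carry over. Pictures are saved under pics/ and viewed, and the job is handed in when it is done.

```bash
mkdir -p pics; ls; cat > h.py <<'E'
from plant import *
import numpy as np, cv2
def snap(n,f):
    c=capture(n); cv2.imwrite('pics/'+f,c['img'][:,:,::-1]); return c
def W(c,p):
    T=np.array(c['world_from_camera']); return (T@np.append(p,1))[:3]
def proj(c,P):
    T=np.linalg.inv(np.array(c['world_from_camera'])); q=T@np.append(P,1)
    f=210/np.tan(np.radians(c['vertical_fov'])/2); return np.array([c['cx']+f*q[0]/-q[2], c['cy']-f*q[1]/-q[2]])
E
python3 - <<'E'
from h import *
o=get_obs(); print({k:np.round(v,3) for k,v in o.items()})
for n in ['scene','top','wrist']:
    c=snap(n,n+'0.png'); print(n,{k:v for k,v in c.items() if k not in('img','world_from_camera')}, np.round(c['world_from_camera'],2).tolist())
    for l in ['die_center','die_face','die_black_center','die_zinc_center','rack','warmer','chute','port','stop']:
        print(l,[(round(d['score'],2),np.round(W(c,d['position'])).tolist(),np.round(proj(c,W(c,d['position']))).tolist()) for d in spot_point(n,l)[:4]])
E
```

```text
pics
{'time': np.float64(0.0), 'joint_positions': array([ 1.089,  0.343,  1.525, -0.   ,  1.275, -0.146]), 'dq': array([ 0.   ,  0.   ,  0.   ,  0.002,  0.001, -0.001]), 'tau': array([  0.   , -43.124, -24.422,   0.072,   0.056,  -0.   ]), 'tool_pos': array([172.797, 495.335, 248.036]), 'tcp_rot': array([-3.141e+00,  2.000e-03,  1.235e+00]), 'contact_force': array([-0.478, -0.552,  0.437]), 'moment': array([-0.049,  0.074,  0.025]), 'grip_width': np.float64(91.594)}
scene {'vertical_fov': 54.51846402603989, 'cx': 283.51050959996877, 'cy': 211.89262299314007} [[-0.61, -0.51, 0.61, 1218.74], [0.79, -0.4, 0.46, 534.88], [0.01, 0.76, 0.65, 896.91], [0.0, 0.0, 0.0, 1.0]]
die_center [(0.86, [323.0, 209.0, 74.0], [376.0, 224.0]), (0.79, [503.0, 437.0, 77.0], [425.0, 299.0]), (0.58, [465.0, 297.0, 85.0], [381.0, 262.0])]
die_face [(0.94, [476.0, 298.0, 87.0], [380.0, 264.0]), (0.85, [490.0, 433.0, 75.0], [425.0, 296.0]), (0.83, [331.0, 214.0, 72.0], [376.0, 226.0])]
die_black_center [(0.9, [588.0, 254.0, 87.0], [344.0, 282.0])]
die_zinc_center [(0.69, [526.0, 276.0, 84.0], [363.0, 272.0])]
r
[... 1032 characters left out ...]
rmer [(0.69, [649.0, -161.0, 0.0], [332.0, 181.0])]
chute [(0.83, [598.0, -156.0, 183.0], [341.0, 184.0]), (0.44, [530.0, 281.0, -2.0], [185.0, 217.0])]
port [(0.65, [613.0, -150.0, 198.0], [339.0, 177.0]), (0.21, [736.0, 154.0, -4.0], [229.0, 152.0])]
stop [(0.67, [478.0, 299.0, 90.0], [171.0, 231.0]), (0.47, [528.0, 283.0, -0.0], [184.0, 218.0])]
wrist {'vertical_fov': 58.24168312284146, 'cx': 275.5077273047709, 'cy': 208.53541024534024} [[0.33, -0.9, -0.27, 99.49], [0.94, 0.32, 0.09, 520.9], [0.0, -0.29, 0.96, 384.91], [0.0, 0.0, 0.0, 1.0]]
die_center []
die_face [(0.2, [386.0, 482.0, -0.0], [324.0, 343.0])]
die_black_center []
die_zinc_center []
rack []
warmer []
chute []
port []
stop []
```

View pics/scene0.png

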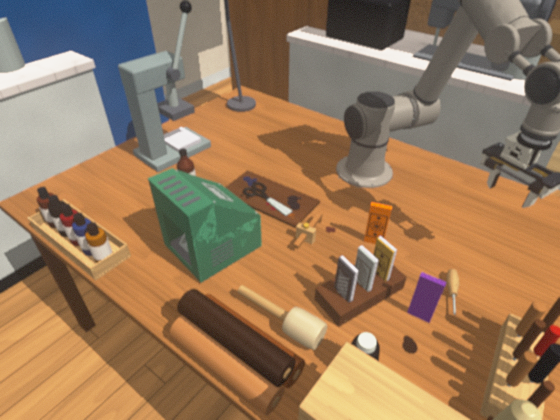

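View pics/top0.png

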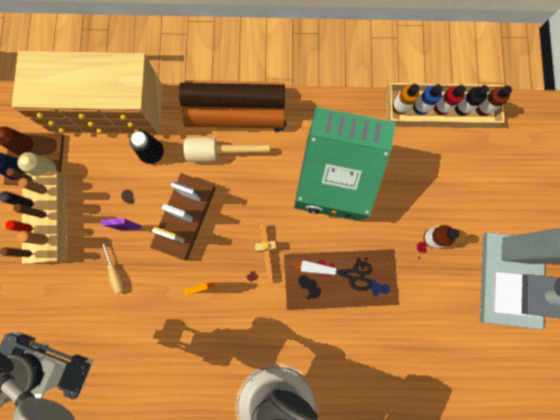

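```bash
python3 - <<'E'
import cv2
a=cv2.imread('pics/scene0.png')[190:340,300:480]
cv2.imwrite('pics/crop0.png',cv2.resize(a,None,fx=4,fy=4,interpolation=cv2.INTER_CUBIC))
E
```

```text
(no output)
```

View pics/crop0.png

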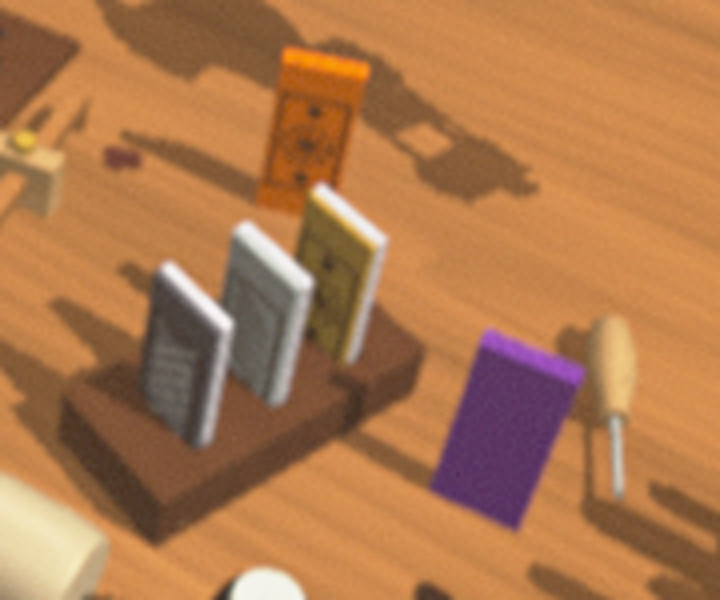

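View pics/wrist0.png

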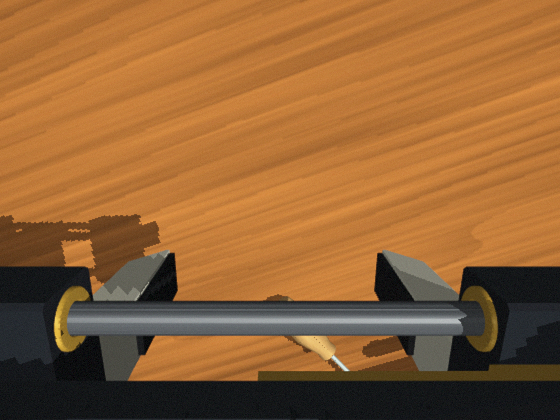

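```bash
python3 - <<'E'
from h import *
a=cv2.imread('pics/top0.png')[95:235,280:410]
cv2.imwrite('pics/c1.png',cv2.resize(a,None,fx=4,fy=4,interpolation=cv2.INTER_CUBIC))
a=cv2.imread('pics/top0.png')[160:270,140:230]
cv2.imwrite('pics/c2.png',cv2.resize(a,None,fx=5,fy=5,interpolation=cv2.INTER_CUBIC))
a=cv2.imread('pics/scene0.png')[155:285,140:275]
cv2.imwrite('pics/c3.png',cv2.resize(a,None,fx=4,fy=4,interpolation=cv2.INTER_CUBIC))
E
```

```text
(no output)
```

View pics/c1.png

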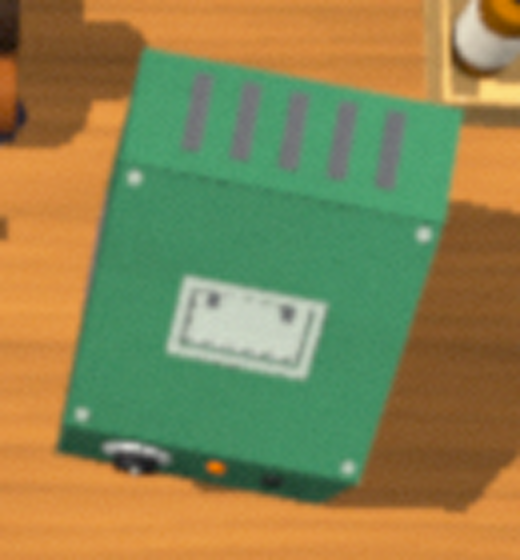

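View pics/c2.png

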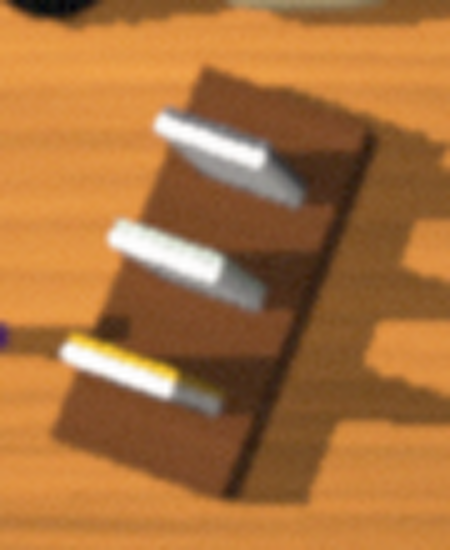

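View pics/c3.png

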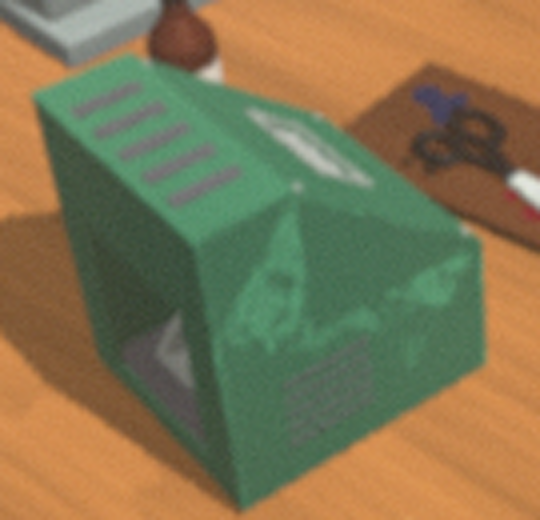

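```bash
cat > fit.py <<'E'
from h import *
from scipy.optimize import least_squares
T=capture('top'); S=capture('scene')
L={'bl':(109,100,259),'br':(109,-100,259),'rl':(36.5,100,257.5),'rr':(36.5,-100,257.5),'pl':(-109,100,134),'pr':(-109,-100,134),'gb':(109,100,0),'gf':(-109,100,0)}
obs=[(T,k,(u/4+280-.375,v/4+95-.375)) for k,u,v in [('bl',143,48),('br',462,110),('rl',120,163),('rr',441,222),('pl',64,430),('pr',358,482)]]
obs+=[(S,k,(u/4+140-.375,v/4+155-.375)) for k,u,v in [('br',37,97),('bl',195,243),('rl',295,187),('rr',133,57),('pl',478,233),('gb',240,510),('gf',487,365)]]
def pose(p,l):
    c,s=np.cos(p[2]),np.sin(p[2]); return np.array([p[0]+c*l[0]-s*l[1],p[1]+s*l[0]+c*l[1],l[2]])
r=lambda p,ob=obs:np.concatenate([proj(c,pose(p,L[k]))-np.array(x) for c,k,x in ob])
s=least_squares(r,[648,-162,-.2],loss='soft_l1'); print('warmer',s.x,np.degrees(s.x[2])); print(np.round(s.fun.reshape(-1,2),1).tolist())
print('chute origin',pose(s.x,(-51.5,0,182)))
# back-project rack die tops z=160
def back(c,uv,z):
    f=210/np.tan(np.radians(c['vertical_fov'])/2); M=np.array(c['world_from_camera'])
    d=M[:3,:3]@np.array([(uv[0]-c['cx'])/f,-(uv[1]-c['cy'])/f,-1]); return M[:3,3]+d*(z-M[2,3])/d[2]
for n,pts in {'brass':[(70,335),(182,372),(172,398),(60,352)],'zinc':[(118,219),(224,260),(217,283),(107,240)],'black':[(165,108),(269,145),(262,168),(153,128)]}.items():
    P=np.array([back(T,(u/5+140-.4,v/5+160-.4),160) for u,v in pts]); print(n,np.round(P[:,:2]).tolist(),np.round(P.mean(0)[:2],1), 'width yaw',np.degrees(np.arctan2(*((P[0]+P[3]-P[1]-P[2])[[1,0]]))))
# scene view: brass top face corners crop0 (300,190)/4
pts=[(320,185),(385,238),(378,248),(308,195)]
P=np.array([back(S,(u/4+300-.375,v/4+190-.375),160) for u,v in pts]); print('brass scene',np.round(P[:,:2]).tolist(),P.mean(0))
E
python3 fit.py
```

```text
warmer [ 6.49198770e+02 -1.61373081e+02 -1.77715552e-01] -10.18235109430343
[[0.1, 0.6], [0.4, 0.2], [0.6, -0.2], [1.1, 0.3], [0.6, -0.8], [0.6, 0.4], [-1.1, -0.4], [0.5, 0.2], [0.8, 1.8], [-0.9, -0.3], [1.7, 2.3], [2.4, 3.5], [0.7, 2.3]]
chute origin [ 598.50988925 -152.26882985  182.        ]
brass [[483.0, 327.0], [465.0, 268.0], [451.0, 273.0], [474.0, 332.0]] [468.2 299.8] width yaw 70.6748463912961
zinc [[544.0, 305.0], [523.0, 249.0], [511.0, 252.0], [533.0, 311.0]] [527.9 279.3] width yaw 69.623444064939
black [[604.0, 284.0], [585.0, 228.0], [572.0, 232.0], [593.0, 290.0]] [588.5 258.4] width yaw 70.84281005496608
brass scene [[454.0, 272.0], [472.0, 327.0], [483.0, 328.0], [467.0, 271.0]] [469.08303963 299.43548049 160.        ]
```

```bash
python3 -m handwheel '{"translation": [[0.28,-0.187,0],[0.28,-0.187,0],[0.28,-0.187,0],[0.28,-0.187,0],[0.28,-0.187,0],[0.28,-0.187,0],[0.28,-0.187,0],[0,0,0]], "twist": [0,0,0,0,0,0,0,0]}' 0; python3 - <<'E'
from h import *
c=snap('wrist','w1.png'); print(get_obs()['tool_pos'],get_obs()['tcp_rot'],np.round(c['world_from_camera'],3).tolist())
for P in [(465+18,327),(465,268)]:pass
for l in ['die_center','die_face']: print(l,[(round(d['score'],2),np.round(W(c,d['position'])).tolist()) for d in spot_point('wrist',l)[:4]])
E
```

```text
time: 2.6
tool_pos: [475.1, 292.7, 248.9]
tcp_rot: [3.141, -0.003, 1.238]
contact_force: [0.1, -0.2, -0.2]
grip_width: 92.0
[473.59126895 293.72705007 248.9148098 ] [-3.14154861e+00 -2.55661806e-03  1.23953008e+00] [[0.327, -0.905, -0.273, 401.226], [0.945, 0.314, 0.092, 317.405], [0.003, -0.288, 0.958, 384.965], [0.0, 0.0, 0.0, 1.0]]
die_center [(0.69, [497.0, 440.0, 76.0]), (0.68, [468.0, 303.0, 83.0]), (0.62, [327.0, 212.0, 75.0])]
die_face [(0.86, [477.0, 300.0, 85.0]), (0.75, [331.0, 216.0, 74.0]), (0.56, [491.0, 438.0, 71.0])]
```

View pics/w1.png

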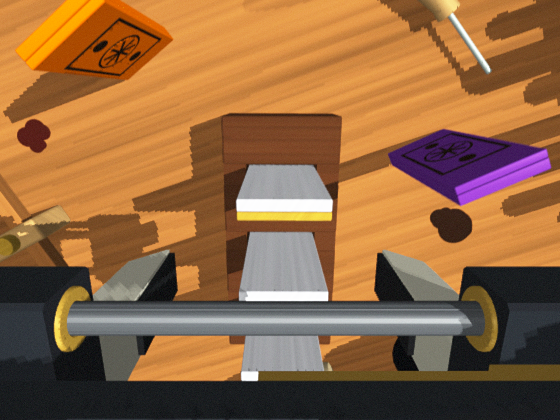

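```bash
python3 - <<'E'
from h import *
c=capture('wrist'); o=get_obs(); 
f=210/np.tan(np.radians(c['vertical_fov'])/2); M=np.array(c['world_from_camera'])
def back(uv,z=160):
    d=M[:3,:3]@np.array([(uv[0]-c['cx'])/f,-(uv[1]-c['cy'])/f,-1]); return M[:3,3]+d*(z-M[2,3])/d[2]
P=np.array([back(p) for p in [(237,200),(332,199.5),(331,220),(238.5,220.5)]]); print(P.round(1)[:,:2].tolist(),P.mean(0)); d=P[0]+P[3]-P[1]-P[2]; print(np.degrees(np.arctan2(d[1],d[0])), np.linalg.norm(d)/2)
print(o['tool_pos'],o['tcp_rot'])
E
```

```text
[[449.2, 277.5], [468.0, 333.4], [480.6, 329.0], [462.1, 273.7]] [464.96871727 303.40464347 160.        ]
-108.56621292185528 58.569596264058994
[471.64098305 295.50751784 249.31930269] [-3.14150623e+00 -2.82859636e-03  1.24341591e+00]
```

```bash
python3 -m handwheel '{"translation": [[-0.015,0.015,-0.05],[0,0,-0.1],[0,0,-0.1],[0,0,-0.07],[0,0,0],[0,0,0],[0,0,0],[0,0,0]], "twist": [0,0,0,0,0,0,0,0]}' 0; python3 - <<'E'
from h import *
o=get_obs(); print(o['tool_pos'],o['tcp_rot'])
c=snap('wrist','w2.png'); print(get_obs()['tool_pos'])
E
```

```text
time: 3.8
tool_pos: [465.9, 300.7, 198.2]
tcp_rot: [-3.141, -0.003, 1.249]
contact_force: [-0.1, 0.3, 0.4]
grip_width: 92.0
[465.91502883 300.68793483 198.22632357] [-3.14101468e+00 -2.85159478e-03  1.24937221e+00]
[465.9251842  300.70629534 198.24295919]
```

View pics/w2.png

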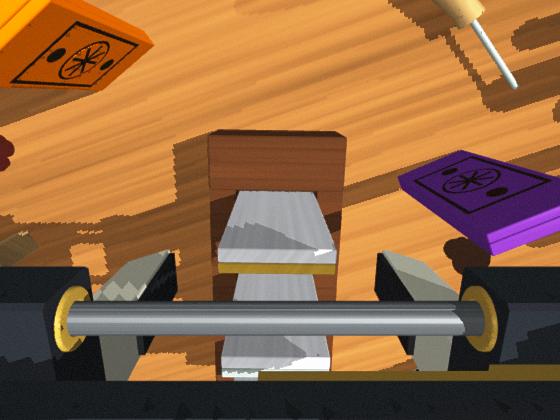

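```bash
python3 - <<'E'
import cv2
a=cv2.imread('pics/w2.png')[225:295,205:350]
cv2.imwrite('pics/c4.png',cv2.resize(a,None,fx=5,fy=5,interpolation=cv2.INTER_NEAREST))
E
```

```text
(no output)
```

View pics/c4.png

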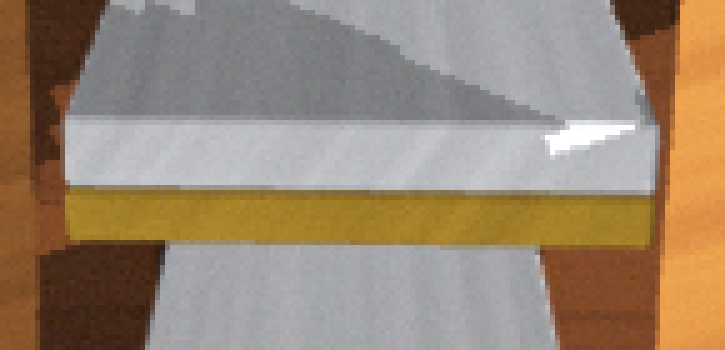

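```bash
python3 - <<'E'
from h import *
c=capture('wrist'); o=get_obs(); 
f=210/np.tan(np.radians(c['vertical_fov'])/2); M=np.array(c['world_from_camera'])
def back(uv,z=160):
    d=M[:3,:3]@np.array([(uv[0]-c['cx'])/f,-(uv[1]-c['cy'])/f,-1]); return M[:3,3]+d*(z-M[2,3])/d[2]
P=np.array([back(p) for p in [(217.8,248.2),(336.6,249.4),(335,274.4),(218.6,273)]]); print(P.round(1)[:,:2].tolist(),P.mean(0)); d=P[1]+P[2]-P[0]-P[3]; print(np.degrees(np.arctan2(d[1],d[0])), np.linalg.norm(d)/2,np.linalg.norm(P[0]+P[1]-P[2]-P[3])/2)
print(o['tool_pos'],np.degrees(o['tcp_rot']))
E
```

```text
[[452.1, 274.7], [471.5, 330.7], [484.5, 326.2], [464.9, 270.2]] [468.27929114 300.432234   160.        ]
70.7885715693115 59.284785974460355 13.673330556225455
[465.8796497  300.65359935 198.1660071 ] [-1.79962196e+02 -1.58105533e-01  7.15829614e+01]
```

```bash
python3 -m handwheel '{"translation": [[0.016,-0.002,-0.05],[0,0,-0.1],[0,0,-0.1],[0,0,-0.083],[0,0,0],[0,0,0],[0,0,0],[0,0,0]], "twist": [-0.008,0,0,0,0,0,0,0]}' 0; python3 -m handwheel '{"translation": [[0,0,0],[0,0,0],[0,0,0],[0,0,0],[0,0,0],[0,0,0],[0,0,0],[0,0,0]], "twist": [0,0,0,0,0,0,0,0]}' 255
```

```text
time: 4.9
tool_pos: [468.3, 300.2, 144.3]
tcp_rot: [-3.14, -0.002, 1.236]
contact_force: [-0.1, 0.2, 0.1]
grip_width: 91.5
time: 5.9
tool_pos: [468.6, 300.3, 145.0]
tcp_rot: [-3.141, -0.003, 1.236]
contact_force: [0.2, 0.9, 0.3]
grip_width: 59.7
```

```bash
python3 -m handwheel '{"translation": [[0,0,0.08],[0,0,0.18],[0,0,0.25],[0,0,0.25],[0,0,0.25],[0,0,0.25],[0,0,0.2],[0,0,0]], "twist": [0,0,0,0,0,0,0,0]}' 255; python3 - <<'E'
from h import *
snap('scene','s3.png')
E
```

```text
time: 6.9
tool_pos: [464.4, 298.2, 370.1]
tcp_rot: [-3.135, 0.004, 1.236]
contact_force: [-0.4, -0.6, -5.0]
grip_width: 59.9
```

View pics/s3.png

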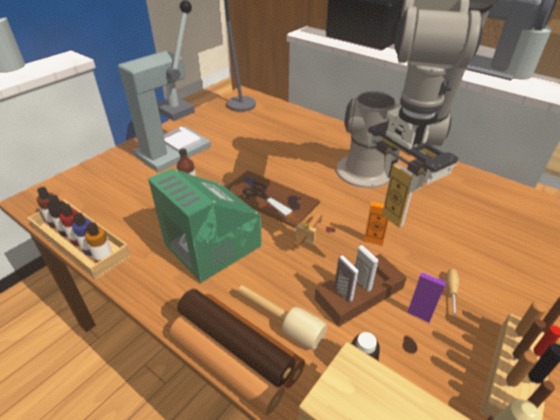

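```bash
python3 -m handwheel '{"translation": [[0.05,-0.15,0],[0.1,-0.3,0],[0.1,-0.3,0],[0.1,-0.3,0],[0.1,-0.3,0],[0.1,-0.3,0],[0.1,-0.3,0],[0.1,-0.3,0]], "twist": [0.02,0.02,0.02,0.02,0.02,0,0,0]}' 255;python3 -m handwheel '{"translation": [[0.1,-0.3,0],[0.09,-0.25,0],[0.05,-0.15,0],[0,0,0],[0,0,0],[0,0,0],[0,0,0],[0,0,0]], "twist": [0,0,0,0,0,0,0,0]}' 255; python3 - <<'E'
from h import *
c=snap('wrist','w4.png')
for l in ['port','chute']: print(l,[(round(d['score'],2),np.round(W(c,d['position'])).tolist()) for d in spot_point('wrist',l)[:4]])
c=snap('top','t4.png')
print(get_obs()['tool_pos'],get_obs()['tcp_rot'])
E
```

```text
time: 7.95
tool_pos: [572.0, -47.0, 349.5]
tcp_rot: [-3.102, 0.013, 1.406]
contact_force: [0.9, 0.6, -4.8]
grip_width: 59.6
time: 8.95
tool_pos: [605.8, -155.7, 335.5]
tcp_rot: [-3.079, 0.008, 1.404]
contact_force: [0.4, 0.4, -3.8]
grip_width: 59.8
port []
chute []
[ 605.85575093 -156.17587486  335.47147944] [-3.07909068  0.00825117  1.40330465]
```

View pics/w4.png

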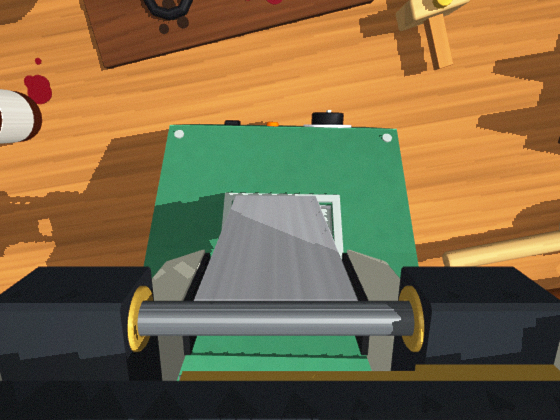

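```bash
python3 - <<'E'
from h import *
o=get_obs(); print(np.round(o['joint_positions'],3))
E0=np.array([598.6,-152.8,184]); a=np.radians(-10.2)
h=np.array([np.cos(a),np.sin(a),0]); y=np.array([-h[1],h[0],0]); k=np.array([0,0,1])
cx=.643*h-.766*k; cz=.766*h+.643*k
for n,src,crop in [('top','top0.png',(280,95,130,140)),('wrist','w4.png',None),('scene','scene0.png',(140,155,135,130))]:
    c=capture(n); im=cv2.imread('pics/'+src); S=4 if crop else 1
    x0,y0=(crop[0],crop[1]) if crop else (0,0)
    if crop: im=cv2.resize(im[crop[1]:crop[1]+crop[3],crop[0]:crop[0]+crop[2]],None,fx=4,fy=4,interpolation=cv2.INTER_CUBIC)
    for pts in [[(39,0),(39,40),(-39,40),(-39,0)],[(100,-75),(100,115),(-100,115),(-100,-75)]]:
        q=np.array([(proj(c,E0+b*y+z*cz)-[x0,y0]+.5)*S for b,z in pts]).astype(np.int32)
        cv2.polylines(im,[q],True,(0,0,255),1)
    cv2.imwrite('pics/ov_%s.png'%n,im)
E
```

```text
[-0.365  0.535  0.986 -0.02   1.68  -1.77 ]
```

View pics/ov_top.png

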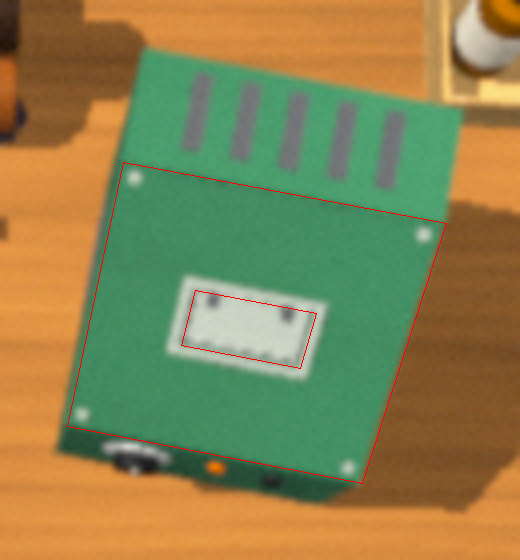

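View pics/ov_wrist.png

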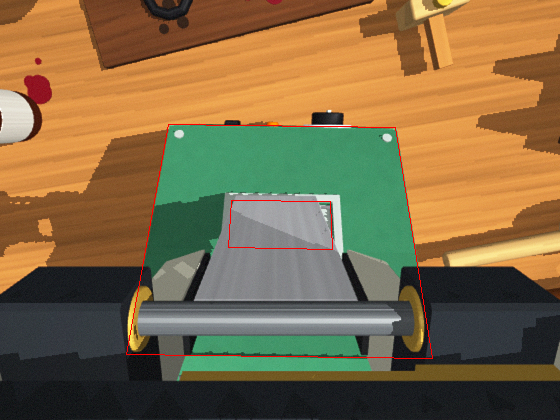

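View pics/ov_scene.png

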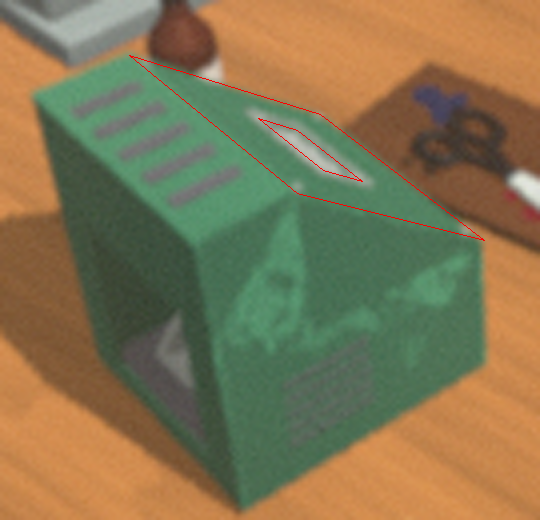

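```bash
python3 -m handwheel '{"translation": [[0,0,0.06],[0,0,0.05],[0.04,-0.003,0.01],[0.04,-0.003,0],[0.04,-0.002,0],[0,0,0],[0,0,0],[0,0,0]], "twist": [0,0,0,0,0,0,0,0]}' 255; python3 - <<'E'
from h import *
o=get_obs(); print(np.round(o['joint_positions'],3))
c=snap('scene','s5.png'); im=cv2.imread('pics/s5.png')[60:260,120:300]; cv2.imwrite('pics/c5.png',cv2.resize(im,None,fx=3,fy=3,interpolation=cv2.INTER_CUBIC))
E
```

```text
time: 10.3
tool_pos: [625.4, -157.8, 354.1]
tcp_rot: [-3.078, 0.008, 1.403]
contact_force: [1.0, -0.2, -4.8]
grip_width: 59.9
[-0.357  0.578  0.864 -0.02   1.76  -1.763]
```

View pics/c5.png

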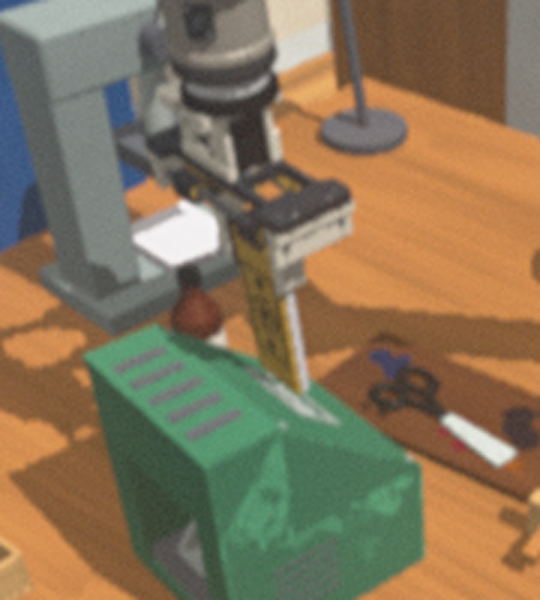

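```bash
python3 -m handwheel '{"translation": [[0,0,-0.05],[0,0,-0.06],[0,0,-0.06],[0,0,-0.06],[0,0,-0.05],[0,0,-0.02],[0,0,0],[0,0,0]], "twist": [0,0,0,0,0,0,0,0]}' 255; python3 - <<'E'
from h import *
o=get_obs(); print(o['moment'])
c=snap('scene','s6.png'); im=cv2.imread('pics/s6.png')[60:260,120:300]; cv2.imwrite('pics/c6.png',cv2.resize(im,None,fx=3,fy=3,interpolation=cv2.INTER_CUBIC))
c=snap('wrist','w6.png')
E
```

```text
time: 11.35
tool_pos: [624.9, -157.8, 309.6]
tcp_rot: [-3.083, 0.009, 1.402]
contact_force: [-2.2, 0.2, 1.5]
grip_width: 59.6
[ 0.25284261  0.63939209 -0.13454688]
```

View pics/c6.png

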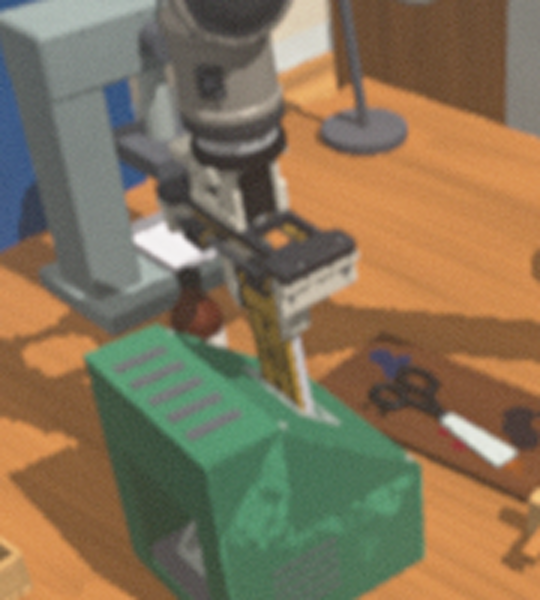

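View pics/w6.png

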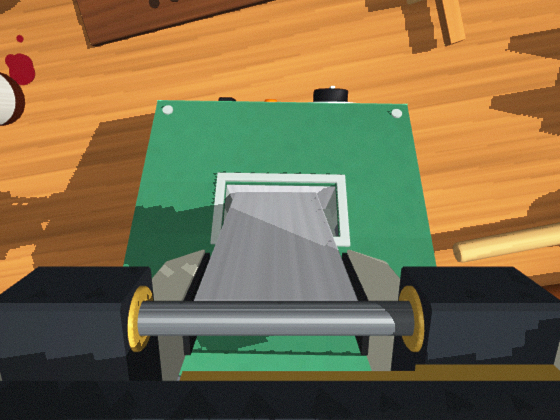

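```bash
python3 -m handwheel '{"translation": [[-0.04,0.007,0],[-0.045,0.008,0],[-0.05,0.009,-0.02],[-0.055,0.01,-0.027],[0,0,0],[0,0,0],[0,0,0],[0,0,0]], "twist": [0,0,0,0,0,0,0,0]}' 255; python3 - <<'E'
from h import *
o=get_obs(); print(o['moment'])
c=snap('scene','s7.png'); im=cv2.imread('pics/s7.png')[60:260,120:300]; cv2.imwrite('pics/c7.png',cv2.resize(im,None,fx=3,fy=3,interpolation=cv2.INTER_CUBIC))
E
```

```text
time: 12.45
tool_pos: [599.6, -153.6, 310.0]
tcp_rot: [-3.108, 0.012, 1.402]
contact_force: [1.8, -0.2, 2.1]
grip_width: 59.8
[-0.02338828 -0.51058308 -0.09266334]
```

View pics/c7.png

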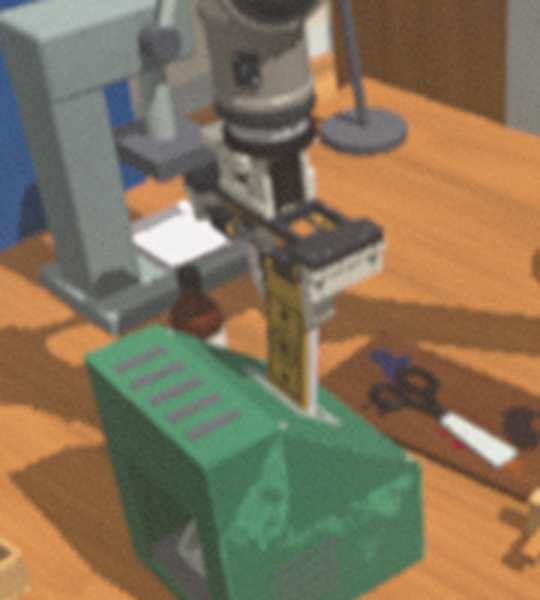

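```bash
python3 -m handwheel '{"translation": [[-0.02,0.003,-0.04],[-0.03,0.005,-0.045],[-0.03,0.005,-0.045],[-0.03,0.005,-0.045],[0,0,0],[0,0,0],[0,0,0],[0,0,0]], "twist": [0,0,0,0,0,0,0,0]}' 255; python3 - <<'E'
from h import *
o=get_obs(); print(o['moment'])
c=snap('scene','s8.png'); im=cv2.imread('pics/s8.png')[60:260,120:300]; cv2.imwrite('pics/c8.png',cv2.resize(im,None,fx=3,fy=3,interpolation=cv2.INTER_CUBIC))
E
```

```text
time: 13.5
tool_pos: [586.6, -151.6, 294.2]
tcp_rot: [-3.13, 0.015, 1.402]
contact_force: [0.8, -0.5, 2.5]
grip_width: 59.8
[ 0.04096417 -0.45334056 -0.13156371]
```

View pics/c8.png

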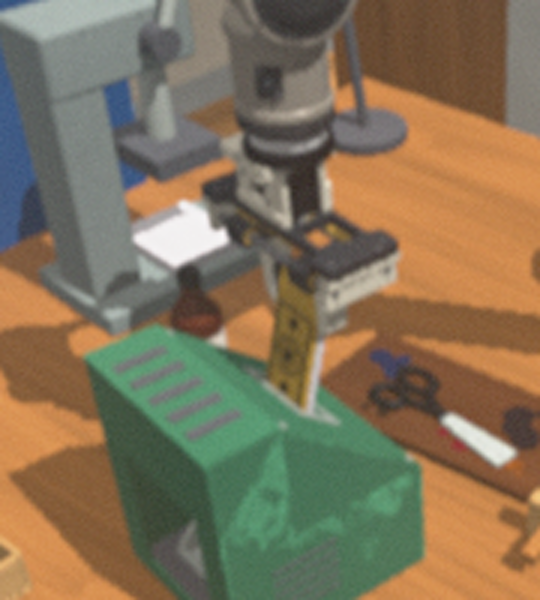

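```bash
python3 -m handwheel '{"translation": [[-0.025,0.004,-0.045],[-0.025,0.004,-0.045],[-0.025,0.004,-0.045],[-0.025,0.004,-0.045],[-0.025,0.004,-0.045],[0,0,0],[0,0,0],[0,0,0]], "twist": [0,0,0,0,0,0,0,0]}' 255;  python3 - <<'E'
from h import *
o=get_obs(); print(o['moment'])
c=snap('scene','s9.png'); im=cv2.imread('pics/s9.png')[60:260,120:300]; cv2.imwrite('pics/c9.png',cv2.resize(im,None,fx=3,fy=3,interpolation=cv2.INTER_CUBIC))
c=snap('wrist','w9.png')
E
```

```text
time: 14.55
tool_pos: [567.7, -148.7, 266.8]
tcp_rot: [-3.139, 0.017, 1.402]
contact_force: [-1.9, 0.1, 1.5]
grip_width: 60.0
[ 0.03859641 -0.3046337  -0.11831635]
```

View pics/c9.png

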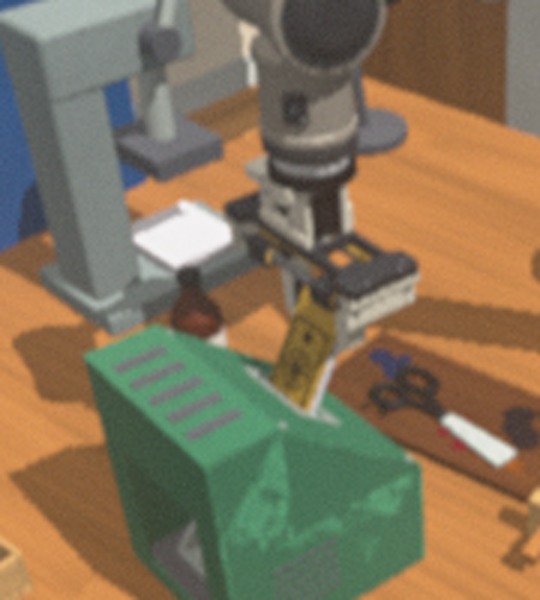

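View pics/w9.png

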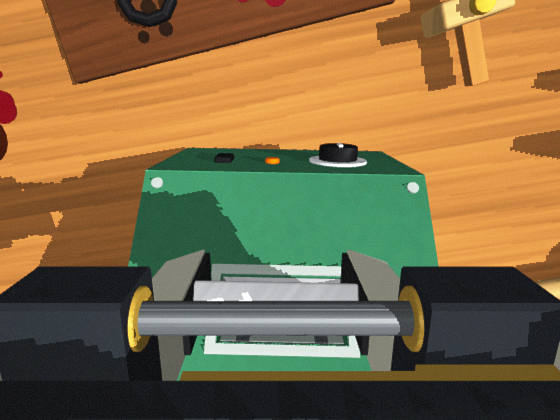

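```bash
python3 -m handwheel '{"translation": [[-0.007,0.001,-0.035],[-0.007,0.001,-0.035],[-0.007,0.001,-0.035],[-0.007,0.001,-0.035],[-0.007,0.001,-0.025],[0,0,0],[0,0,0],[0,0,0]], "twist": [0,0,0,0,0,0,0,0]}' 255;  python3 - <<'E'
from h import *
o=get_obs(); print(o['moment'])
t=np.array(o['tool_pos'])-[0,0,3]-[598.6,-152.8,184]; s=t[0]*.984-t[1]*.177; print('G chute x,y,z',.643*s-.766*t[2], t[0]*.177+t[1]*.984, .766*s+.643*t[2])
c=snap('scene','s10.png'); im=cv2.imread('pics/s10.png')[60:260,120:300]; cv2.imwrite('pics/c10.png',cv2.resize(im,None,fx=3,fy=3,interpolation=cv2.INTER_CUBIC))
E
```

```text
time: 15.65
tool_pos: [561.3, -147.7, 243.4]
tcp_rot: [-3.138, 0.018, 1.403]
contact_force: [-2.4, 0.3, 3.3]
grip_width: 60.1
[ 0.11803515  0.01284482 -0.09726296]
G chute x,y,z -67.44551225478793 -1.600427986867067 7.44998436670998
```

View pics/c10.png

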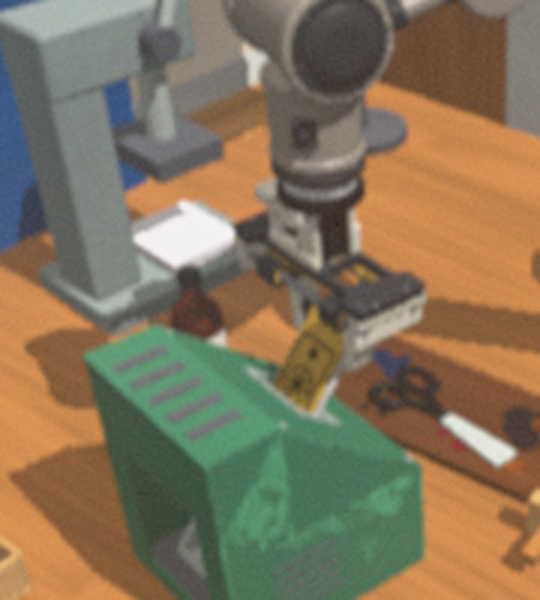

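```bash
python3 -m handwheel '{"translation": [[0.02,-0.003,-0.026],[0.03,-0.004,-0.038],[0.03,-0.004,-0.038],[0.03,-0.004,-0.038],[0.02,-0.002,-0.026],[0,0,0],[0,0,0],[0,0,0]], "twist": [0,0,0,0,0,0,0,0]}' 255;  python3 - <<'E'
from h import *
o=get_obs(); print(o['moment'])
t=np.array(o['tool_pos'])-[0,0,3]-[598.6,-152.8,184]; s=t[0]*.984-t[1]*.177; print('G chute x,y,z',.643*s-.766*t[2], t[0]*.177+t[1]*.984, .766*s+.643*t[2])
c=snap('scene','s11.png'); im=cv2.imread('pics/s11.png')[60:260,120:300]; cv2.imwrite('pics/c11.png',cv2.resize(im,None,fx=3,fy=3,interpolation=cv2.INTER_CUBIC))
snap('wrist','w11.png')
E
```

```text
time: 16.7
tool_pos: [581.6, -150.3, 215.4]
tcp_rot: [-3.135, 0.017, 1.403]
contact_force: [-2.0, -0.1, -0.3]
grip_width: 59.6
[ 0.07809131 -0.01724466 -0.13945599]
G chute x,y,z -32.80233373880834 -0.5535113903812423 5.075801564726335
```

View pics/c11.png

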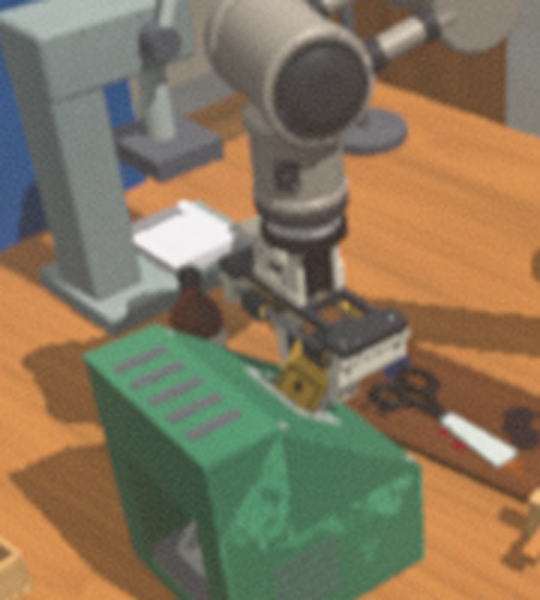

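View pics/w11.png

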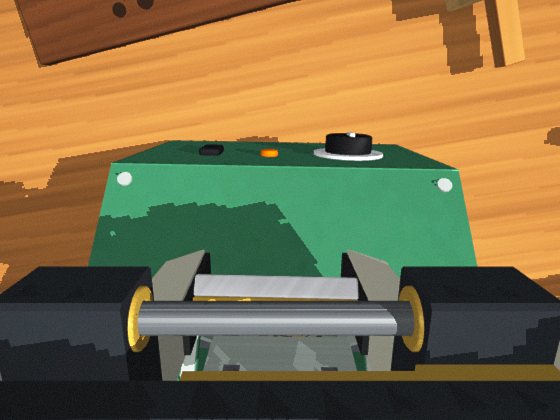

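```bash
python3 -m handwheel '{"translation": [[0,0,0],[0,0,0],[0,0,0],[0,0,0.02],[0,0,0.12],[0,0,0.2],[0,0,0.2],[0,0,0]], "twist": [0,0,0,0,0,0,0,0]}' 0;  python3 - <<'E'
from h import *
c=snap('scene','s12.png'); im=cv2.imread('pics/s12.png')[60:260,120:300]; cv2.imwrite('pics/c12.png',cv2.resize(im,None,fx=3,fy=3,interpolation=cv2.INTER_CUBIC))
snap('wrist','w12.png')
E
```

```text
time: 17.8
tool_pos: [582.3, -150.2, 299.3]
tcp_rot: [-3.137, 0.018, 1.404]
contact_force: [0.1, 0.7, -0.4]
grip_width: 91.7
```

View pics/c12.png

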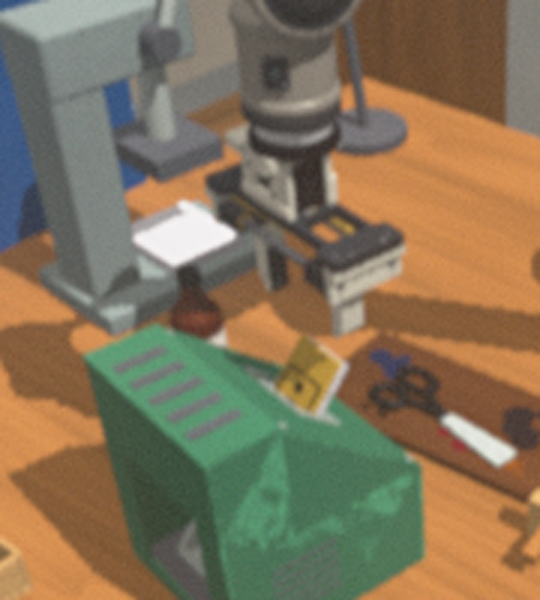

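View pics/w12.png

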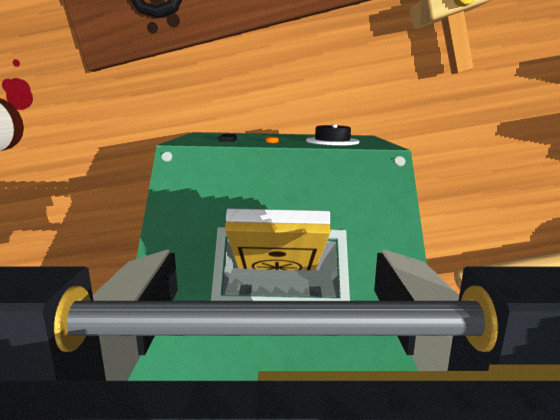

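```bash
python3 - <<'E'
from h import *
c=capture('wrist')
E0=np.array([598.6,-152.8,184]); a=np.radians(-10.2)
h=np.array([np.cos(a),np.sin(a),0]); y=np.array([-h[1],h[0],0]); k=np.array([0,0,1])
cx=.643*h-.766*k; cz=.766*h+.643*k
for xt in (-40,-45,-50,-55):
    print(xt,[np.round(proj(c,E0+xt*cx+b*y+z*cz),1).tolist() for z in (0,8,14) for b in (30,-30)])
print([np.round(proj(c,E0+b*y+z*cz),1).tolist() for z in (40,) for b in (39,-39)])
im=cv2.imread('pics/w12.png')[195:305,205:355]; cv2.imwrite('pics/c13.png',cv2.resize(im,None,fx=5,fy=5,interpolation=cv2.INTER_NEAREST))
print(get_obs()['tool_pos'])
E
```

```text
-40 [[328.2, 217.4], [229.4, 216.0], [328.7, 229.8], [228.5, 228.3], [329.1, 239.3], [227.8, 237.7]]
-45 [[329.2, 214.2], [228.4, 212.7], [329.7, 226.8], [227.4, 225.2], [330.1, 236.4], [226.7, 234.8]]
-50 [[330.3, 210.8], [227.4, 209.3], [330.8, 223.6], [226.4, 222.1], [331.2, 233.5], [225.6, 231.8]]
-55 [[331.4, 207.3], [226.3, 205.8], [332.0, 220.3], [225.3, 218.7], [332.4, 230.4], [224.5, 228.7]]
[[336.7, 296.8], [218.8, 294.8]]
[ 581.04467764 -149.7236071   295.61839101]
```

View pics/c13.png

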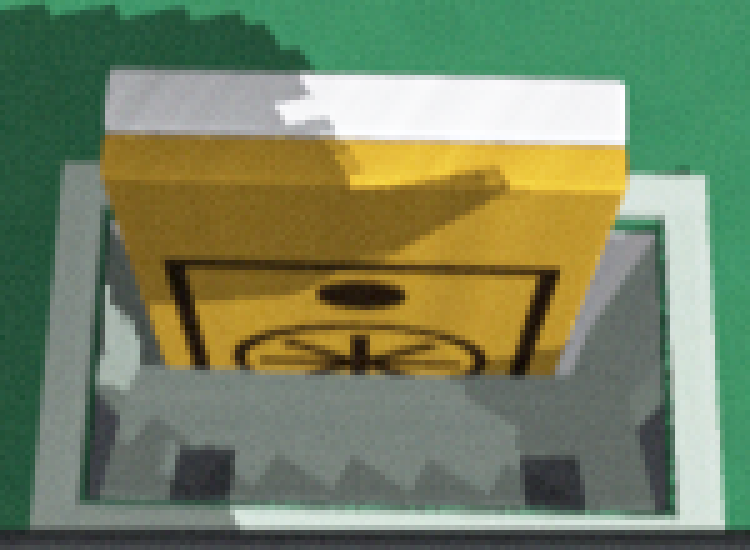

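```bash
python3 -m handwheel '{"translation": [[-0.05,0.009,0],[-0.06,0.01,0],[-0.055,0.01,0],[0,0,-0.04],[0,0,-0.07],[0,0,-0.07],[0,0,-0.05],[0,0,0]], "twist": [0,0,0,0,0,0,0,0]}' 255;  python3 - <<'E'
from h import *
snap('wrist','w14.png')
o=get_obs(); t=np.array(o['tool_pos'])-[598.6,-152.8,184]; s=t[0]*.984-t[1]*.177+9.5; z=t[2]-22; print(o['tool_pos'],o['grip_width'],'front corner chute x,y,z',.643*s-.766*z, t[0]*.177+t[1]*.984, .766*s+.643*z)
E
```

```text
time: 18.95
tool_pos: [553.1, -144.6, 254.8]
tcp_rot: [-3.124, 0.015, 1.404]
contact_force: [-0.8, 0.3, -0.1]
grip_width: 16.3
[ 553.30150009 -144.65925156  255.27832351] 12.351904283991155 front corner chute x,y,z -61.22610700331663 -0.007338016525384461 3.7157505463142506
```

View pics/w14.png

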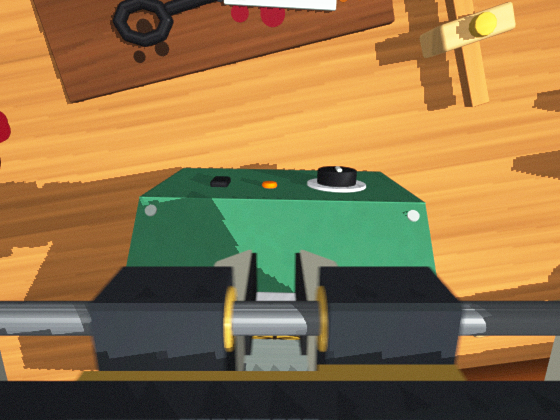

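```bash
python3 -m handwheel '{"translation": [[0.04,-0.007,-0.02],[0.04,-0.007,-0.03],[0.04,-0.007,-0.045],[0.04,-0.007,-0.045],[0.04,-0.007,-0.045],[0,0,0],[0,0,0],[0,0,0]], "twist": [0,0,0,0,0,0,0,0]}' 255;  python3 - <<'E'
from h import *
snap('wrist','w15.png')
c=snap('scene','s15.png'); im=cv2.imread('pics/s15.png')[60:260,120:300]; cv2.imwrite('pics/c15.png',cv2.resize(im,None,fx=3,fy=3,interpolation=cv2.INTER_CUBIC))
o=get_obs(); t=np.array(o['tool_pos'])-[598.6,-152.8,184]; s=t[0]*.984-t[1]*.177+9.5; z=t[2]-22; print(o['tool_pos'],o['grip_width'],'front corner chute x,y,z',.643*s-.766*z, t[0]*.177+t[1]*.984, .766*s+.643*z)
E
```

```text
time: 20.0
tool_pos: [584.5, -150.1, 225.8]
tcp_rot: [-3.122, 0.015, 1.404]
contact_force: [-2.9, 0.3, 1.1]
grip_width: 0.7
[ 584.48959864 -150.07607898  225.78062106] 0.3382962831381557 front corner chute x,y,z -18.28128816795556 0.18279724289945065 8.990994320188864
```

View pics/c15.png

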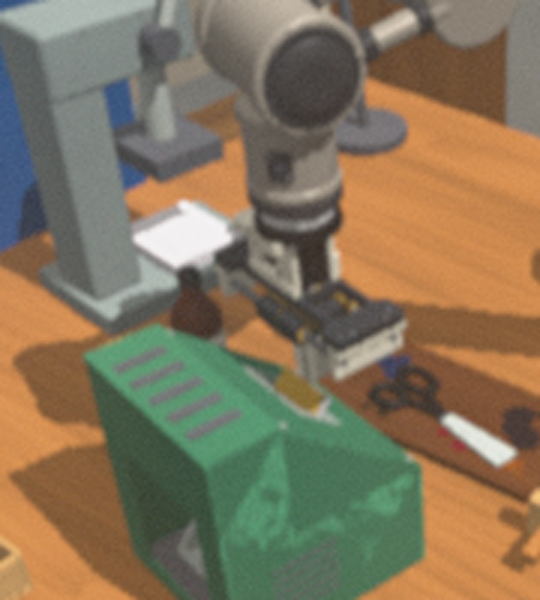

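View pics/w15.png

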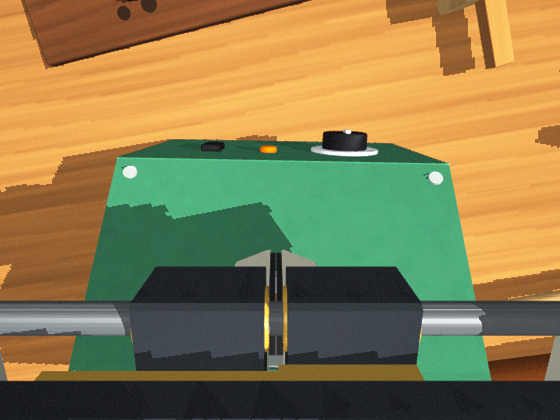

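```bash
python3 -m handwheel '{"translation": [[0.038,-0.007,-0.028],[0.038,-0.007,-0.028],[0.038,-0.007,-0.028],[0.038,-0.007,-0.028],[0,0,0],[0,0,0],[0,0,0],[0,0,0]], "twist": [0,0,0,0,0,0,0,0]}' 255;  python3 - <<'E'
from h import *
snap('wrist','w16.png')
c=snap('scene','s16.png'); im=cv2.imread('pics/s16.png')[110:260,140:290]; cv2.imwrite('pics/c16.png',cv2.resize(im,None,fx=4,fy=4,interpolation=cv2.INTER_CUBIC))
o=get_obs(); t=np.array(o['tool_pos'])-[598.6,-152.8,184]; s=t[0]*.984-t[1]*.177+9.5; z=t[2]-22; print(o['tool_pos'],o['grip_width'],'front corner chute x,y,z',.643*s-.766*z, t[0]*.177+t[1]*.984, .766*s+.643*z)
E
```

```text
time: 21.1
tool_pos: [610.1, -154.9, 208.4]
tcp_rot: [-3.125, 0.015, 1.404]
contact_force: [0.1, -0.7, 0.0]
grip_width: 0.4
[ 609.95544914 -154.80636929  208.34112837] 0.18034783090577733 front corner chute x,y,z 11.72827149802042 0.03564711868678838 17.61347476196081
```

View pics/c16.png

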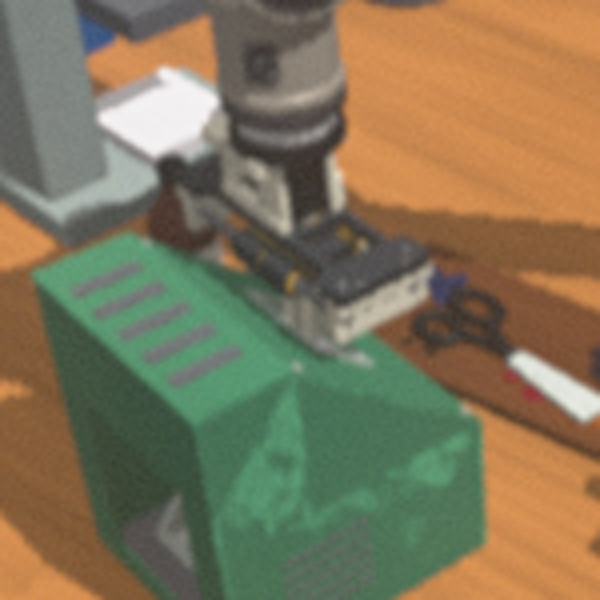

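```bash
python3 -m handwheel '{"translation": [[0.025,-0.004,-0.035],[0.025,-0.004,-0.035],[0,0,0],[0,0,0],[0,0,0],[0,0,0],[0,0,0],[0,0,0]], "twist": [0,0,0,0,0,0,0,0]}' 255;  python3 - <<'E'
from h import *
snap('wrist','w17.png')
o=get_obs(); t=np.array(o['tool_pos'])-[598.6,-152.8,184]; s=t[0]*.984-t[1]*.177+9.5; z=t[2]-22; print(o['tool_pos'],o['contact_force'],o['moment'],'front corner chute x,y,z',.643*s-.766*z, t[0]*.177+t[1]*.984, .766*s+.643*z)
E
```

```text
time: 22.2
tool_pos: [617.9, -156.3, 199.2]
tcp_rot: [-3.127, 0.016, 1.404]
contact_force: [-0.3, 0.5, 0.8]
grip_width: 0.0
[ 617.88485175 -156.29118554  199.23214426] [-1.29003924  0.6326529   1.22173818] [0.03507889 0.19116142 0.00111884] front corner chute x,y,z 23.89176993509473 -0.02190781545366427 17.934451974273365
```

View pics/w17.png

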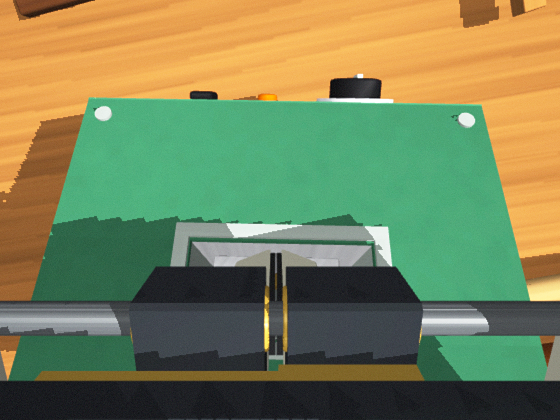

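```bash
python3 -m handwheel '{"translation": [[-0.02,0.003,0.05],[-0.02,0.003,0.1],[-0.02,0.003,0.15],[0,0,0.2],[0,0,0.2],[0,0,0.1],[0,0,0],[0,0,0]], "twist": [0,0,0,0,0,0,0,0]}' 255;  python3 - <<'E'
from h import *
c=snap('wrist','w18.png'); 
o=get_obs(); print(o['tool_pos'])
for n in ['wrist','scene']:
  c=snap(n,n+'18.png')
  for l in ['die_center','die_face']: print(n,l,[(round(d['score'],2),np.round(W(c,d['position'])).tolist()) for d in spot_point(n,l)[:4]])
im=cv2.imread('pics/scene18.png')[110:290,130:290]; cv2.imwrite('pics/c18.png',cv2.resize(im,None,fx=4,fy=4,interpolation=cv2.INTER_CUBIC)[:600])
E
```

```text
time: 23.25
tool_pos: [607.3, -154.6, 328.5]
tcp_rot: [-3.131, 0.017, 1.403]
contact_force: [-0.2, 0.3, -0.3]
grip_width: 0.5
[ 607.33877526 -154.60339364  328.48983313]
wrist die_center []
wrist die_face []
scene die_center [(0.88, [501.0, 438.0, 75.0]), (0.7, [326.0, 210.0, 77.0])]
scene die_face [(0.92, [333.0, 214.0, 73.0]), (0.64, [489.0, 431.0, 74.0])]
```

View pics/w18.png

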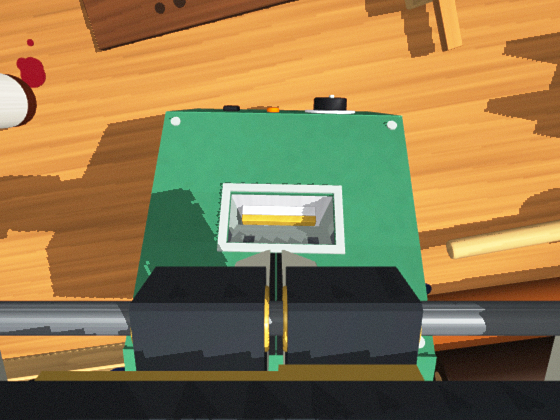

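View pics/c18.png

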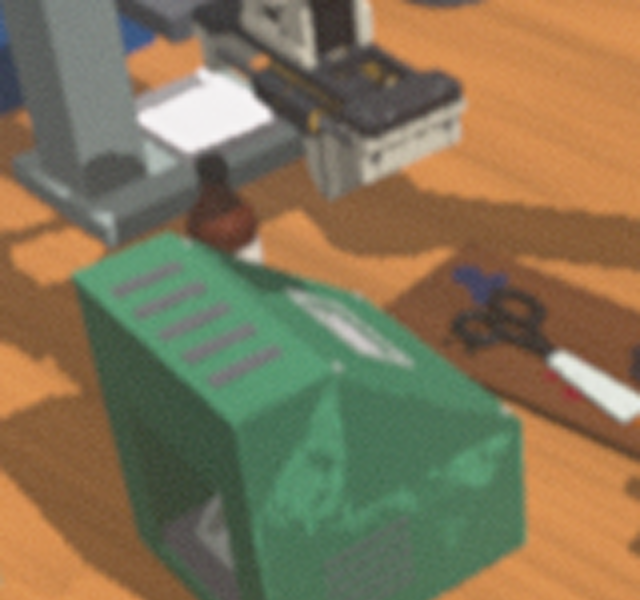

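```bash
python3 - <<'E'
from h import *
c=capture('wrist')
E0=np.array([598.6,-152.8,184]); a=np.radians(-10.2)
h=np.array([np.cos(a),np.sin(a),0]); y=np.array([-h[1],h[0],0]); k=np.array([0,0,1])
cx=.643*h-.766*k; cz=.766*h+.643*k
for xt in (15,20,25,30):
    print(xt,[np.round(proj(c,E0+xt*cx+b*y+z*cz),1).tolist() for z in (0,8,14) for b in (30,-30)])
print([np.round(proj(c,E0+b*y+z*cz),1).tolist() for z in (0,40) for b in (39,-39)])
im=cv2.imread('pics/wrist18.png')[175:265,205:355]; cv2.imwrite('pics/c19.png',cv2.resize(im,None,fx=5,fy=5,interpolation=cv2.INTER_NEAREST))
print(get_obs()['tool_pos'],get_obs()['time'])
E
```

```text
15 [[316.8, 200.4], [242.1, 199.3], [317.1, 209.5], [241.5, 208.4], [317.3, 216.5], [241.1, 215.4]]
20 [[316.3, 203.0], [242.6, 201.9], [316.5, 212.0], [242.1, 210.9], [316.7, 218.9], [241.6, 217.8]]
25 [[315.7, 205.5], [243.1, 204.5], [315.9, 214.4], [242.6, 213.4], [316.1, 221.2], [242.2, 220.2]]
30 [[315.1, 208.0], [243.6, 207.0], [315.4, 216.8], [243.1, 215.7], [315.6, 223.5], [242.7, 222.4]]
[[330.5, 192.2], [228.6, 190.8], [332.7, 241.8], [224.8, 240.2]]
[ 607.47663837 -154.64604463  328.24550772] 23.65
```

View pics/c19.png

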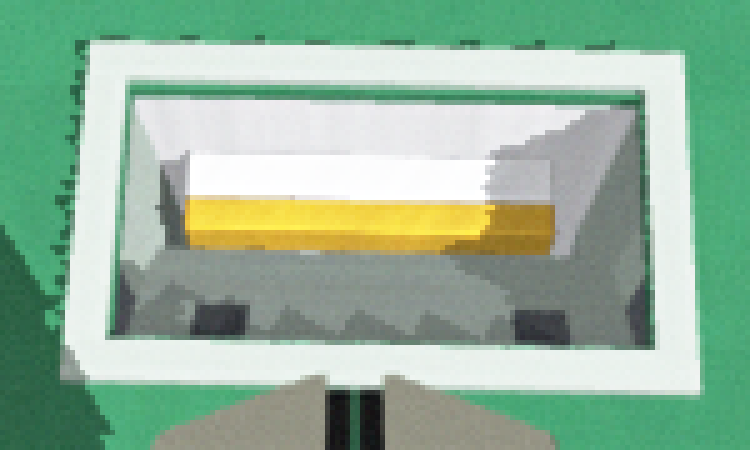

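```bash
python3 -m handwheel '{"translation": [[-0.01,0.003,-0.15],[0,0,-0.2],[0,0,-0.2],[0,0,-0.15],[0,0,-0.07],[0,0,-0.02],[0,0,0],[0,0,0]], "twist": [0,0,0,0,0,0,0,0]}' 255;  python3 - <<'E'
from h import *
o=get_obs(); t=np.array(o['tool_pos'])-[598.6,-152.8,184]; s=t[0]*.984-t[1]*.177+9.5; z=t[2]-22; print(o['tool_pos'],o['contact_force'],o['moment'],'front corner chute x,y,z',.643*s-.766*z, t[0]*.177+t[1]*.984, .766*s+.643*z)
E
```

```text
time: 24.65
tool_pos: [606.8, -154.5, 208.3]
tcp_rot: [-3.135, 0.017, 1.403]
contact_force: [-0.1, 0.1, -0.1]
grip_width: 0.3
[ 606.77531031 -154.47136882  208.28496904] [-0.10173438  0.05698487 -0.06454133] [0.07892837 0.0598036  0.00288713] front corner chute x,y,z 9.721050810590107 -0.19759698984741525 15.13493371595804
```

```bash
python3 -m handwheel '{"translation": [[0.08,-0.014,-0.095],[0.015,-0.003,-0.018],[0,0,0],[0,0,0],[0,0,0],[0,0,0],[0,0,0],[0,0,0]], "twist": [0,0,0,0,0,0,0,0]}' 255;  python3 - <<'E'
from h import *
o=get_obs(); t=np.array(o['tool_pos'])-[598.6,-152.8,184]; s=t[0]*.984-t[1]*.177+9.5; z=t[2]-22; print(o['tool_pos'],o['contact_force'],o['moment'],'front corner chute x,y,z',.643*s-.766*z, t[0]*.177+t[1]*.984, .766*s+.643*z)
E
```

```text
time: 25.65
tool_pos: [619.4, -156.8, 194.2]
tcp_rot: [-3.126, 0.018, 1.403]
contact_force: [-5.1, 1.6, 6.4]
grip_width: 0.3
[ 619.37398229 -156.83217654  194.20842703] [-5.09677469  1.64863272  6.43852545] [ 0.11631256  0.70013711 -0.08410168] front corner chute x,y,z 28.743698821250227 -0.2906668455374666 15.899973645460154
```

```bash
python3 -m handwheel '{"translation": [[-0.02,0.003,0.04],[-0.02,0.003,0.1],[-0.02,0.003,0.15],[0,0,0.2],[0,0,0.2],[0,0,0.1],[0,0,0],[0,0,0]], "twist": [0,0,0,0,0,0,0,0]}' 255;  python3 - <<'E'
from h import *
c=snap('wrist','w20.png'); 
im=cv2.imread('pics/w20.png')[175:265,205:355]; cv2.imwrite('pics/c20.png',cv2.resize(im,None,fx=5,fy=5,interpolation=cv2.INTER_NEAREST))
E
```

```text
time: 26.65
tool_pos: [609.5, -155.1, 315.3]
tcp_rot: [-3.123, 0.018, 1.403]
contact_force: [-0.0, 0.2, -0.7]
grip_width: 0.2
```

View pics/c20.png

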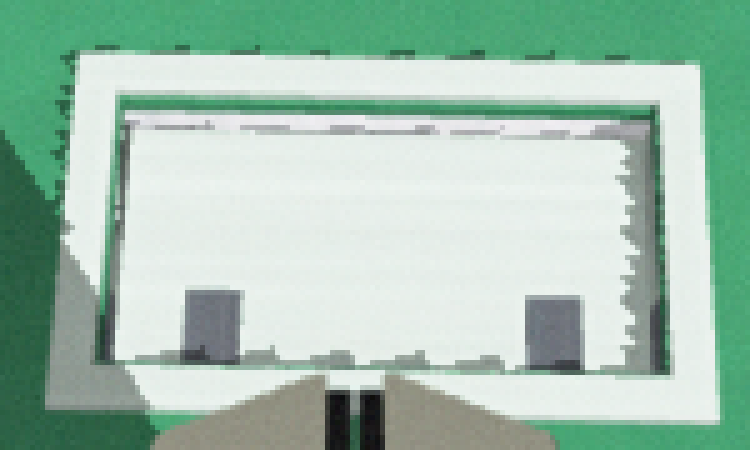

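```bash
python3 -m handwheel '{"translation": [[-0.1,0.02,0.05],[-0.1,0.02,0.05],[-0.1,0.02,0],[0,0,0],[0,0,0],[0,0,0],[0,0,0],[0,0,0]], "twist": [0,0,0,0,0,0,0,0]}' 255;  python3 - <<'E'
from h import *
c=snap('scene','s21.png'); a=cv2.imread('pics/s21.png')[150:290,140:275]; b=cv2.imread('pics/scene0.png')[150:290,140:275]
cv2.imwrite('pics/c21.png',cv2.resize(np.hstack([a,b]),None,fx=2.9,fy=2.9,interpolation=cv2.INTER_CUBIC))
for l in ['die_center','die_face']: print(l,[(round(d['score'],2),np.round(W(c,d['position'])).tolist()) for d in spot_point('scene',l)[:4]])
c=snap('wrist','w21.png');im=cv2.imread('pics/w21.png')
E0=np.array([598.6,-152.8,184]); a=np.radians(-10.2)
h=np.array([np.cos(a),np.sin(a),0]); y=np.array([-h[1],h[0],0]); k=np.array([0,0,1])
cx=.643*h-.766*k; cz=.766*h+.643*k
print('stop tail px',[np.round(proj(capture('scene'),E0+190*cx+b*y+z*cz),1).tolist() for z in (0,14) for b in (30,-30)],[np.round(proj(capture('scene'),E0+115*cx+b*y+14*cz),1).tolist() for b in (30,-30)])
print('home',E0+115*cx+7*cz)
E
```

```text
time: 27.7
tool_pos: [560.7, -145.3, 330.8]
tcp_rot: [-3.121, 0.017, 1.403]
contact_force: [0.7, -0.1, -0.6]
grip_width: 0.3
die_center [(0.82, [322.0, 210.0, 79.0]), (0.67, [501.0, 440.0, 75.0])]
die_face [(0.94, [334.0, 216.0, 73.0]), (0.71, [490.0, 430.0, 76.0])]
stop tail px [[197.8, 255.6], [186.5, 244.5], [194.2, 255.3], [182.9, 244.1]] [[206.1, 232.8], [194.3, 222.1]]
home [ 676.65360108 -166.8440595   100.411     ]
```

View pics/c21.png

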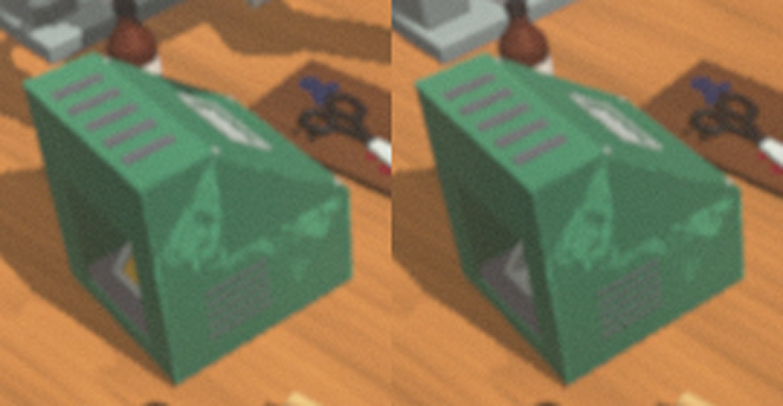

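View pics/w21.png

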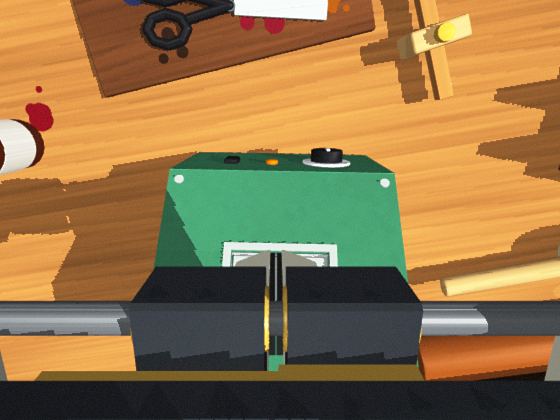

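```bash
python3 - <<'E'
from h import *
c=capture('scene')
a=c['img'][:,:,::-1][220:275,160:210].copy(); b=cv2.imread('pics/scene0.png')[220:275,160:210]
a=cv2.resize(a,None,fx=8,fy=8,interpolation=cv2.INTER_CUBIC); b=cv2.resize(b,None,fx=8,fy=8,interpolation=cv2.INTER_CUBIC)
E0=np.array([598.6,-152.8,184]); q=np.radians(-10.2)
h=np.array([np.cos(q),np.sin(q),0]); y=np.array([-h[1],h[0],0]); k=np.array([0,0,1])
cx=.643*h-.766*k; cz=.766*h+.643*k
for xe,col in ((190,(0,0,255)),(175,(255,0,0))):
    p=[((proj(c,E0+xe*cx+bb*y+14*cz)-[160,220]+.5)*8).astype(int).tolist() for bb in (30,-30)]
    cv2.line(a,p[0],p[1],col,1)
cv2.imwrite('pics/c22.png',np.hstack([a,b])); print(get_obs()['time'])
E
```

```text
28.25
```

View pics/c22.png

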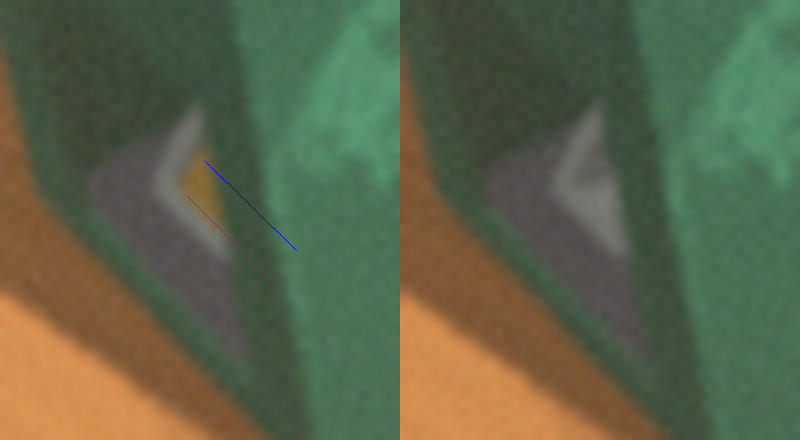

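```bash
python3 - <<'E'
from h import *
print(close_job())
E
```

```text
the job is handed in; nothing more can be done
None
```

The brass die is in the warmer, brass face up and down at the stop, with the flap shut behind it. I handed the job in at about 28 s, and no verdict was reported.

**How it was done**
- The arm only allowed shifts and a turn about the vertical. I therefore gripped the die across its 60 mm width instead of across its thickness, so that it could pivot between the pads.
- I lowered it into the port and tilted it by pressing its lower end on the sloping plate. I then slid it in under the flap until its centre was about 25 mm inside the panel.
- After letting go, I pushed it on with the closed fingertips. The first push left its trailing end about 25 mm inside with the flap still resting on it. A second, quicker tap sent it home.

**Last checks**
- **Flap:** the wrist picture taken after the tap shows the flap closed across the port.
- **Die position:** the scene picture shows brass in the pick-up window. Its leading edge lies on the line I projected for a die at the stop. Only a small part of the die is visible there.
- **Networks:** by the end they no longer reported the loaded die, only the orange and purple look-alikes, so its position rests on that pixel match alone.
- **Forces:** the largest I read was about 8 N, at the end of the tap. I did not establish what the fingers were pressing on at that moment.
- **Other things:** I never touched the other two dies or the tools on purpose. The pictures showed nothing moved, but I did not re-measure their positions before handing in.

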